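# Set the stock tags on the assembly bench

## Task

Each of the four parts bins has a hinged tag in front of it. With a fingertip, gently push the tags that are wrong over to their other side, so that only the full bins have their tag leaning towards the bin with the disc face on top, while the bin that is all but empty has its tag leaning towards the robot with the plain face on top. Only push: do not pinch or force a tag, and leave the bins and everything else on the bench where they stand.

Things in the scene. Friction and masses are not known exactly. Their poses are not given: they have to be found in the camera images.
- tag_a (a joint): hinged white tag, about 45 g: angle in rad about the hinge line. 0 = leaning 40 degrees off upright towards the robot, plain face on top (says REORDER); 0.70 = upright; 1.40 = leaning 40 degrees off upright towards its bin, disc face on top (says FULL). Stops at 0 and 1.40, swings freely, falls by its own weight to the side it leans to
- hinge_a (a point): middle of tag_a's hinge line, 70 mm above the table, on a black post 22 x 30 mm with a hinge barrel 12 mm thick, 62 mm long. Own y = hinge line, x = level, towards its bin, z up. The tag is 50 mm wide, 4 mm thick, its free edge an 8 mm bead centred 60 mm from the hinge line; a 32 mm steel disc stands 3 mm off one face
- place_a (a point): point on the table 160 mm beyond hinge_a (along its x) where the bin that tag_a speaks for stands; a bin belongs to the tag if its origin is within 50 mm of it. The four posts stand 115 mm apart in a row, parallel, on a rail 12 mm high; the order of the tags differs each time
- tag_b (a joint): hinged white tag, about 45 g: angle in rad about the hinge line. 0 = leaning 40 degrees off upright towards the robot, plain face on top (says REORDER); 0.70 = upright; 1.40 = leaning 40 degrees off upright towards its bin, disc face on top (says FULL). Stops at 0 and 1.40, swings freely, falls by its own weight to the side it leans to
- hinge_b (a point): middle of tag_b's hinge line, 70 mm above the table, on a black post 22 x 30 mm with a hinge barrel 12 mm thick, 62 mm long. Own y = hinge line, x = level, towards its bin, z up. The tag is 50 mm wide, 4 mm thick, its free edge an 8 mm bead centred 60 mm from the hinge line; a 32 mm steel disc stands 3 mm off one face
- place_b (a point): point on the table 160 mm beyond hinge_b (along its x) where the bin that tag_b speaks for stands; a bin belongs to the tag if its origin is within 50 mm of it. The four posts stand 115 mm apart in a row, parallel, on a rail 12 mm high; the order of the tags differs each time
- tag_c (a joint): hinged white tag, about 45 g: angle in rad about the hinge line. 0 = leaning 40 degrees off upright towards the robot, plain face on top (says REORDER); 0.70 = upright; 1.40 = leaning 40 degrees off upright towards its bin, disc face on top (says FULL). Stops at 0 and 1.40, swings freely, falls by its own weight to the side it leans to
- hinge_c (a point): middle of tag_c's hinge line, 70 mm above the table, on a black post 22 x 30 mm with a hinge barrel 12 mm thick, 62 mm long. Own y = hinge line, x = level, towards its bin, z up. The tag is 50 mm wide, 4 mm thick, its free edge an 8 mm bead centred 60 mm from the hinge line; a 32 mm steel disc stands 3 mm off one face
- place_c (a point): point on the table 160 mm beyond hinge_c (along its x) where the bin that tag_c speaks for stands; a bin belongs to the tag if its origin is within 50 mm of it. The four posts stand 115 mm apart in a row, parallel, on a rail 12 mm high; the order of the tags differs each time
- tag_d (a joint): hinged white tag, about 45 g: angle in rad about the hinge line. 0 = leaning 40 degrees off upright towards the robot, plain face on top (says REORDER); 0.70 = upright; 1.40 = leaning 40 degrees off upright towards its bin, disc face on top (says FULL). Stops at 0 and 1.40, swings freely, falls by its own weight to the side it leans to
- hinge_d (a point): middle of tag_d's hinge line, 70 mm above the table, on a black post 22 x 30 mm with a hinge barrel 12 mm thick, 62 mm long. Own y = hinge line, x = level, towards its bin, z up. The tag is 50 mm wide, 4 mm thick, its free edge an 8 mm bead centred 60 mm from the hinge line; a 32 mm steel disc stands 3 mm off one face
- place_d (a point): point on the table 160 mm beyond hinge_d (along its x) where the bin that tag_d speaks for stands; a bin belongs to the tag if its origin is within 50 mm of it. The four posts stand 115 mm apart in a row, parallel, on a rail 12 mm high; the order of the tags differs each time
- bin_gears: open-topped grey parts bin 120 x 100 x 65 mm (x, y, z), loose on the table, origin at the centre of its underside; FULL: heaped with small steel gears up to 80 mm above the table
- bin_bushes: open-topped grey parts bin 120 x 100 x 65 mm (x, y, z), loose on the table, origin at the centre of its underside; FULL: heaped with small flanged steel bushes up to 78 mm above the table
- bin_one: open-topped grey parts bin 120 x 100 x 65 mm (x, y, z), loose on the table, origin at the centre of its underside; NOT full: a single small gear lies on its floor
- bin_pins: open-topped grey parts bin 120 x 100 x 65 mm (x, y, z), loose on the table, origin at the centre of its underside; FULL: packed with upright plain steel pins up to 80 mm above the table
- shaft_1: bystander: loose gear shaft standing upright, 48 mm across its gear, 90 mm tall, origin at its underside
- shaft_2: bystander: another such gear shaft, 48 mm across, 90 mm tall
- bearing: bystander: loose steel bearing ring lying flat between the tags and the bins, 40 mm across, 14 mm high
- bottle: bystander: red bottle, 40 mm across, 130 mm tall, beside the board
- carton: bystander: closed cardboard carton 120 x 170 x 75 mm
- screwdriver: bystander: screwdriver lying on the table at the right
- wrench: bystander: wrench lying on the table at the left
Not all that is in view belongs to the job. What is shaped like the bin_bushes but purple or red is not meant.

How it is judged:
By the outcome, as a careful person would: the job done as asked, in the order asked, and still so for the second after the job is handed in, with the robot touching nothing.
It also fails if it takes over 61 s, if anything falls off the work surface, if the arm or the gripper's body presses on something with over 40 N, if the wrist force passes 120 N, or if a joint passes its speed limit or range.

## Robot

A 6-joint arm with a two-finger parallel gripper is mounted at the origin on the work surface. World frame = base frame: x ahead of the robot, y to its left, z up, the work surface at z = 0. Lengths are in m, angles in rad, forces in N, time in s.
With the tool pointing down it reaches from about 0.375 to 0.75 m from the base axis. Payload 9 kg.
Tool frame: the origin (TCP) lies at the very end of the fingers, on their centre line; the grasp point (between the pads) lies 19 mm behind it (grasp_offset is the distance from the TCP to the grasp point, in m); z points along the fingers, y is the direction in which the jaws open and shut (so a half turn about z gives the same grasp; the last joint's range is limited). The gripper opens to 85 mm and grips with 20 to 120 N. Pads are 22 mm wide; open, the fingers measure 114 mm over their backs; the gripper's body (76 mm by 85 mm) begins 54 mm behind the grasp point. The pads swing forward as they close: fully open they stand 13 mm farther back than shut.
Start: joints at [1.017, 0.104, 0.097, 1.564, 0, 1.353], TCP at [0.198, 0.567, 0.231] pointing down, gripper open.
Joint ranges: [-2.99, 2.99], [-0.84, 1.86], [-1.1, 1.16], [-1.84, 2.11], [-1.51, 1.56], [-3.14, 3.14]. Speed limits (rad/s): [2.22, 2.22, 2.57, 3.14, 3.14, 3.14].

## Interface

Orientations are given as a unit quaternion [w, x, y, z].
In Python, from rig import * gives the robot as it stands. The module is installed in compiled form; this text tells all that it offers. Calls block until the motion is done:
- move_to(position, orientation): joint-space move of the TCP to a pose.
- movel(position, orientation=None, vel=0.15, guard=None): straight line of the TCP; orientation=None keeps the orientation; vel is the mean speed in m/s. With guard (N) it stops when the force on the tool has changed by that much, and returns True; else False.
- move_joints(angles): joint-space move.
- command_gripper(opening, strength=None): finger opening in m; strength is the grip in N (None keeps the last); returns when the fingers have stopped.
- wait(seconds).
- solve_ik(position, orientation): joint angles nearest the present ones, or None.
- capture(name): name is "side" or "top" or "wrist"; returns a dict with "img" (480x640x3 uint8, blue, green, red), "range_z" (480x640 float32, m along the optical axis (not along the pixel's ray), 0 where there is no reading), "fx", "fy", "cx", "cy" (pixels), "R" (3x3) and "t" (3): a world point X has camera coordinates R X + t; the wrist camera has in their place "mount" (4x4, takes a point from camera to tool coordinates, whose origin is the TCP and whose axes are the flange's). Camera axes: x right, y down, z forward; pixel columns grow to the right and rows downward; lengths in m; the calibration is good to about 2 mm. The wrist camera is an equidistant fisheye: a pixel r from the principal point sees the ray r / f radians off the axis. A picture is of the moment at which its call begins: read the wrist's pose just before it.
A pose or a line that the arm cannot do raises MotionError and nothing moves.
- job_done(): hands the job in, once; it reports no verdict.
Readings, each from a call of its own:
- read_time(): time.
- read_joint_positions(): joint angles.
- read_joint_vel(): joint speeds.
- read_joint_torque(): joint torques, N m.
- read_tool_pos(): TCP position.
- read_tool_rot(): TCP orientation.
- read_force(): force on the tool from outside, world axes, zero at the start.
- read_moment(): the same for the moment, N m.
- read_finger_gap(): finger opening in m.
Only numpy, scipy, OpenCV 4.12 (cv2) and the standard library are available. Lean on these libraries where they do the work, as an engineer would, in place of code of your own. Each camera call takes 0.05 s, during which the arm holds its last target.

## Working session

There is one attempt and no reset: what is moved stays moved. The work goes in short steps, each a Python script; the robot and the scene stay as the last script left them, time stands still between calls to the robot, and variables do not carry over. Pictures are saved under pics/ and viewed, and the job is handed in when it is done.

```bash
mkdir -p pics
cat > h.py <<'E'
import numpy as np, cv2
from rig import *
def cloud(c):
    z=c["range_z"]; v,u=np.mgrid[0:480,0:640]
    P=np.stack([(u-c["cx"])/c["fx"]*z,(v-c["cy"])/c["fy"]*z,z],-1)
    W=(P-np.array(c["t"]))@np.array(c["R"]); W[z==0]=np.nan
    return W
E
python3 - <<'E'
from h import *
print(read_time())
for n in ["side","top"]:
    c=capture(n); cv2.imwrite(f"pics/{n}0.png",c["img"]); np.savez(f"{n}0.npz",**c)
    print(n,c["fx"],c["cx"],c["cy"],-np.array(c["R"]).T@c["t"],(c["range_z"]>0).mean())
E
```

```text
0.0
side 525.9342673782389 332.7022919810574 239.28305199195117 [ 0.38087029 -0.94750245  0.94367821] 0.9960807291666667
top 457.32296834844493 315.705583946863 242.25674107302208 [0.37495121 0.03175305 1.20559476] 0.9959407552083334
```

View pics/side0.png

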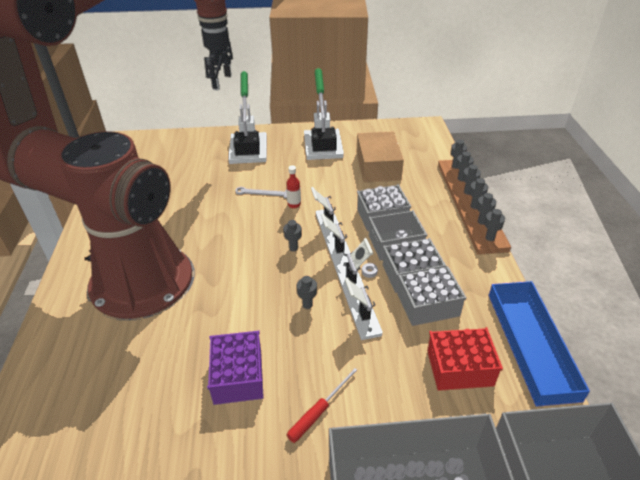

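View pics/top0.png

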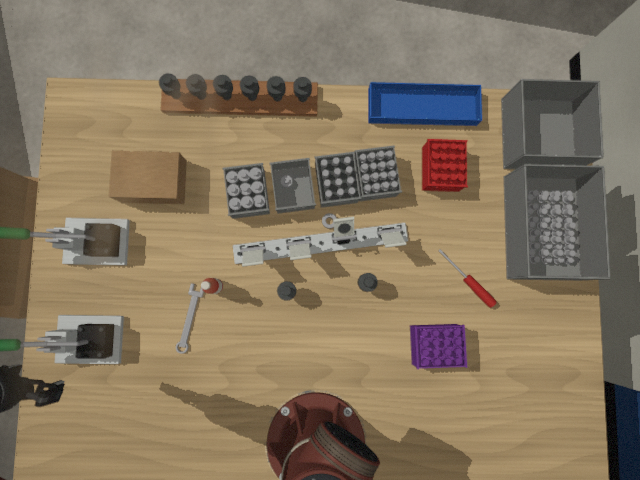

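Run:
```python
from h import *
t=cv2.imread("pics/top0.png"); s=cv2.imread("pics/side0.png")
cv2.imwrite("pics/tz.png",cv2.resize(t[140:310,195:420],None,fx=3.5,fy=3.5,interpolation=cv2.INTER_CUBIC))
cv2.imwrite("pics/sz.png",cv2.resize(s[160:350,270:480],None,fx=3.1,fy=3.1,interpolation=cv2.INTER_CUBIC))
c=dict(np.load("top0.npz")); W=cloud(c)
# height map within the rail region
r=W[200:300:4,225:420:6]
print("z mm rows v=200.., cols u=225..")
for i,row in enumerate(r[...,2]): print(200+4*i,' '.join(f"{int(np.nan_to_num(z)*1000):3d}" for z in row))
```

```text
z mm rows v=200.., cols u=225..
200   4  71  67  68  72  64  59  29  -1   2   8   4   0   7   0   0  62  51  63  67  66  60  34  13   1   2  -2   4  -1  -2  -2   1   0
204  -2  66  69  73  69  65  64  52   0   1   5   1   1   0  65  65  42  34  38  23   0  -1   0   0  -1   0   1   0  -6  -2   0   0  -1
208   7  68  68  55  64  48  53  62   2  67  68  64  47  45  19   1   1   1   2  -1   1  -1   0  -3   2   0   2   0  -1   3   1   0   1
212   0   0  50  66  64  61  40  30   0  16   3  -3   3  -3  -2  -2   3  -1   2   0   2  -3   2   0   3   0  -1   4   2   1  -1   3   0
216   1  40  27  26   9   3   2  -5  -1   0  -3   2  -4   0   1   0  -2  14  17  -1  -2   0   0   0   4  -1   0   1   0   1   2   4   1
220  -1   1  -2   1  -2   1  -1   0  -1  -3   1  -1   0  -5  -3   2  -1   0 118 119 122 118   6   0   0  -1  -3  -4   0  -3   0  -5   1
224   1   0  -3  -2  -1  -3  -2   2   0  -1   1  -2   0  -1  -4  -4  -3  14 104 105 108 106   3   0   1  -5  -3  -1  10  11   0   0  -1
228  -1   0   1  -5   2   1   3   2   3   0   4   2   1   2   0   2   1   9  -1 100  97  95   0   9  11  10  79  63 
[... 1631 characters left out ...]
   0  -2   3   0   3
280  -2   0   0   0   0   0  -4  -1   1   0  -3   0  -1  -1   0  -3  -2   2  -1   1   0  -4  -2  70  91  71  -1   0   0   1   1  -5  -2
284   1  -2   0   0   2   1   3  -7   0  69  70  69   2   2  -1  -2   0  -1   6   0  -4  -2   0  72  94  70   5   0   1   2   3   1  -2
288  -1  -2   0  -3  -1   0   0  -2  -1  74  89  72  -3   1   3  -6  -2   1   0   0   1  -2   2  69  70   1   0   1  -2   1  -4  -2  -2
292   2  -2   0   0  -3   0  -1  -2   0  73  89  74   1   1  -2   2   2   2   3  -1   1   0  -3   1  -1   0  -1   0   1   1  -2   2   2
296   0   3   0  -2   2   6  -2   0   0  69  68  74  -3   0  -1  -3  -2   2   1   1  -1   3  -2   1  -3   0   0   0  -2  -5   0   0   0
```

View pics/tz.png

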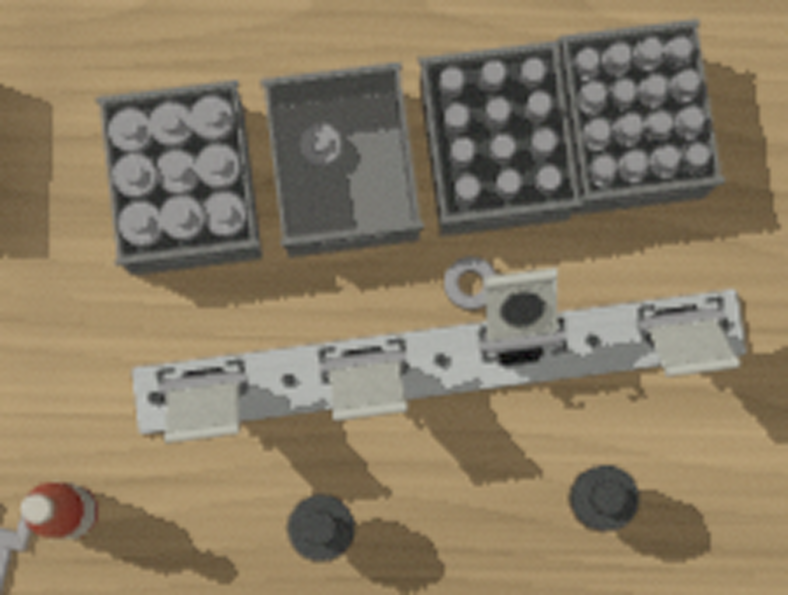

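View pics/sz.png

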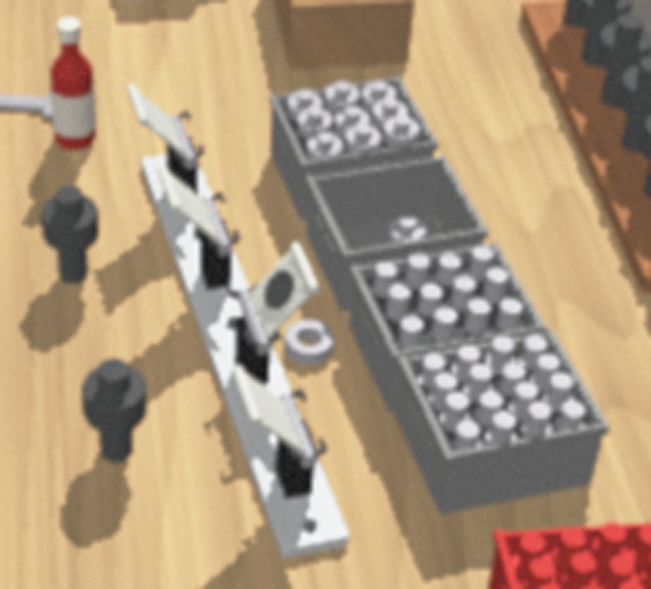

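Run:
```python
from h import *
c=dict(np.load("top0.npz")); W=cloud(c)
def comps(m,a):
    n,l,s,_=cv2.connectedComponentsWithStats(m.astype(np.uint8),connectivity=4)
    return [(s[i],l==i) for i in range(1,n) if s[i][4]>a]
roi=np.zeros((480,640),bool); roi[210:272,228:415]=1
m=roi&(W[...,2]>.05)&(W[...,2]<.13); m[210:217]=0
tags=[]
for s,k in sorted(comps(m,60),key=lambda t:t[0][0]):
    p=W[k]; e=p[p[:,2]>.112]; b=p[np.abs(p[:,2]-.077)<.008]
    print("tag px",s[:4],"low",b.mean(0).round(3),"high",e.mean(0).round(3),p[:,2].max().round(3)); tags.append((b.mean(0)[:2],e.mean(0)[:2]))
# rail: z 5..20
k=roi&(W[...,2]>.006)&(W[...,2]<.02)
k2=cv2.morphologyEx(k.astype(np.uint8),cv2.MORPH_OPEN,np.ones((3,3)))>0
k2=[q for s,q in comps(k2|m,500)][0]&k2
r=cv2.minAreaRect(W[k2][:,:2].astype(np.float32)*1000); print("rail",r)
# bins
roi=np.zeros((480,640),bool); roi[140:222,215:405]=1
img=c["img"].astype(int)
gm=roi&(W[...,2]>.0)&(W[...,2]>.045)
for s,q in comps(gm,150): print("bin comp",s, cv2.minAreaRect(W[q][:,:2].astype(np.float32)*1000))
# shafts, bottle
roi=np.zeros((480,640),bool); roi[262:310,190:400]=1
for s,q in comps(roi&(W[...,2]>.04),30): print("obs",s,W[q].mean(0).round(3),W[q][:,2].max())
```

```text
tag px [239 243  27  24] low [0.48  0.164 0.077] high [0.443 0.158 0.118] 0.123
tag px [286 237  26  24] low [0.497 0.05  0.077] high [0.46  0.045 0.118] 0.124
tag px [332 217  25  27] low [ 0.516 -0.063  0.077] high [ 0.551 -0.057  0.118] 0.122
tag px [377 225  29  23] low [ 0.531 -0.177  0.077] high [ 0.495 -0.182  0.118] 0.123
rail ((530.2157592773438, -2.8173370361328125), (98.78560638427734, 460.2317810058594), 8.559321403503418)
bin comp [ 314  145   88   59 3844] ((678.719970703125, -98.29718780517578), (127.63837432861328, 209.6997833251953), 9.52529239654541)
bin comp [269 158  47  53 407] ((650.720947265625, 69.72366333007812), (125.36896514892578, 103.43731689453125), 8.464823722839355)
bin comp [ 222  163   47   53 1954] ((634.8880615234375, 188.79376220703125), (125.83231353759766, 103.4070816040039), 8.885025978088379)
obs [242 262  21   5  76] [0.442 0.162 0.118] 0.12344379626045147
obs [357 273  21  19 301] [ 0.404 -0.121  0.076] 0.0947519161334119
obs [201 278  20  16 253] [0.389 0.259 0.093] 0.1336000124019251
obs [277 281  19  20 295] [0.379 0.078 0.076] 0.09402049514820818
```

```bash
cat >> h.py <<'E'
from scipy.spatial.transform import Rotation as Ro
ux=np.array([.989,.148,0]); ux/=np.linalg.norm(ux)
def q_down(flip):
    y=np.array([-ux[1],ux[0],0])*flip; z=np.array([0,0,-1.]); x=np.cross(y,z)
    q=Ro.from_matrix(np.stack([x,y,z],1)).as_quat(); return [q[3],*q[:3]]
H={1:np.array([.481,.164,0]),4:np.array([.533,-.176,0])}
def P(k,d,z): return list(H[k]+ux*d+[0,0,z])
E
python3 - <<'E'
from h import *
print(read_tool_rot(),read_joint_positions())
for f in (1,-1):
  for k in (1,4): 
    for d,z in ((-.1,.22),(-.1,.105),(.005,.105)): print(f,k,d,z,solve_ik(P(k,d,z),q_down(f)))
command_gripper(0.0,20)
p=read_tool_pos(); movel([p[0],p[1],.30],vel=.2)
print(read_finger_gap(),read_tool_pos(),read_force(),read_time())
E
```

```text
[-2.21016508e-04  1.67105779e-01  9.85938797e-01 -5.46505143e-04] [ 1.01731207e+00  1.04637289e-01  9.65622597e-02  1.56390031e+00
 -1.51103579e-06  1.35309901e+00]
1 1 -0.1 0.22 [ 0.05081366 -0.49098565 -0.44926307  1.61251891  0.         -0.09773017]
1 1 -0.1 0.105 [ 0.05081366 -0.49898523 -0.66354819  1.40623336  0.         -0.09773017]
1 1 0.005 0.105 [ 0.07150727 -0.14782674 -0.38062084  1.33800222  0.         -0.07703656]
1 4 -0.1 0.22 [-0.69094702 -0.28456668 -0.29063782  1.56472518  0.         -0.83949084]
1 4 -0.1 0.105 [-0.69094702 -0.27418671 -0.49067512  1.35430791  0.         -0.83949084]
1 4 0.005 0.105 [-0.54606977  0.01533952 -0.22411751  1.3313393   0.         -0.69461359]
-1 1 -0.1 0.22 [ 0.05081366 -0.49098565 -0.44926307  1.61251891  0.          3.04386249]
-1 1 -0.1 0.105 [ 0.05081366 -0.49898523 -0.66354819  1.40623336  0.          3.04386249]
-1 1 0.005 0.105 [ 0.07150727 -0.14782674 -0.38062084  1.33800222  0.          3.0645561 ]
-1 4 -0.1 0.22 [-0.69094702 -0.28456668 -0.29063782  1.56472518  0.          2.30210181]
-1 4 -0.1 0.105 [-0.69094702 -0.27418671 -0.49067512  1.35430791  0.          2.30210181]
-1 4 0.005 0.105 [-0.54606977  0.01533952 -0.22411751  1.3313393   0.          2.44697906]
4.521179066111588e-05 [0.19790465 0.56683633 0.30059263] [-0.11601274  0.80910648 -0.07682043] 1.3583
```

Run:
```python
from h import *
q=q_down(1)
move_to(P(1,-.1,.22),q); movel(P(1,-.1,.105),vel=.1)
print(read_tool_pos(),read_force())
print(movel(P(1,-.015,.105),vel=.04,guard=8)); print(read_tool_pos(),read_force())
print(movel(P(1,.005,.105),vel=.03,guard=8)); print(read_tool_pos(),read_force())
wait(.3)
movel(P(1,-.09,.105),vel=.1); movel(P(1,-.1,.24),vel=.2)
c=capture("side"); cv2.imwrite("pics/s1.png",cv2.resize(c["img"][120:360,230:500],None,fx=2.5,fy=2.5)); print(read_time())
```

```text
[0.38257387 0.14922083 0.10569757] [-0.38353534  0.18854316 -0.28593767]
False
[0.46607879 0.1617939  0.10504456] [ 0.97055933  0.29895841 -0.1835916 ]
False
[0.4858527  0.16475875 0.1049413 ] [-0.438113   -0.02410046  0.09443722]
9.7167
```

View pics/s1.png

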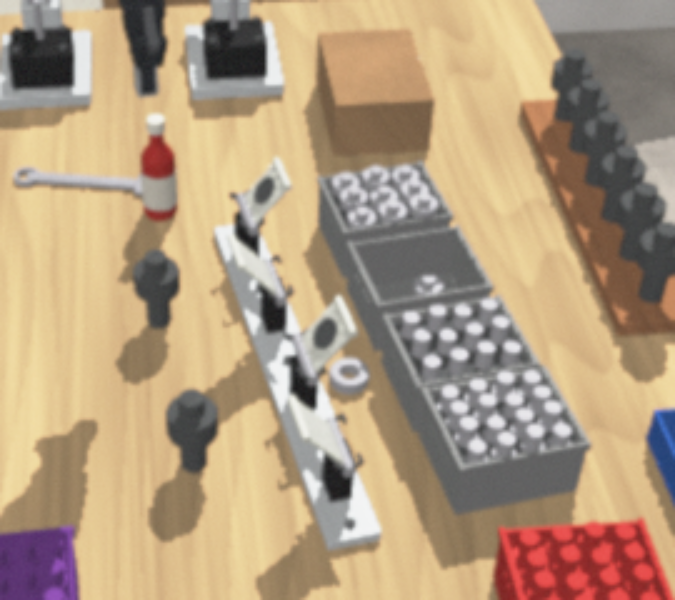

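Tag 1 (left, crop px 265,190) now shows its disc and leans to its bin. Tag 2 (255,265) is still plain and tag 3 (325,335) is unchanged. The last wrong one is tag 4 (320,430).

Run:
```python
from h import *
q=q_down(1)
move_to(P(4,-.1,.24),q); movel(P(4,-.1,.105),vel=.1)
print(movel(P(4,-.015,.105),vel=.04,guard=8)); print(read_tool_pos(),read_force())
print(movel(P(4,.005,.105),vel=.03,guard=8)); print(read_tool_pos(),read_force())
wait(.3)
movel(P(4,-.09,.105),vel=.1); movel(P(4,-.1,.28),vel=.2)
move_to([.25,-.42,.3],q)
c=capture("side"); cv2.imwrite("pics/s2.png",c["img"])
c=capture("top"); cv2.imwrite("pics/t2.png",c["img"]); cv2.imwrite("pics/t2z.png",cv2.resize(c["img"][140:310,195:420],None,fx=3.5,fy=3.5)); print(read_time(),read_force())
W=cloud(c); W0=cloud(dict(np.load("top0.npz")))
for (u,v,w,h) in ((230,200,45,75),(280,200,35,70),(328,214,35,50),(372,200,40,60)):
    p=W[v:v+h,u:u+w].reshape(-1,3); p0=W0[v:v+h,u:u+w].reshape(-1,3)
    for a in (p0,p):
        e=a[(a[:,2]>.112)&(a[:,2]<.135)]; print(e.mean(0).round(3),len(e),end=' ')
    print()
```

```text
False
[ 0.5180827  -0.17825642  0.10502204] [-1.00765543 -0.43669172 -1.07749943]
False
[ 0.53789287 -0.17521288  0.10492514] [0.1897984  0.14151188 0.02715235]
19.2667 [-1.49268789 -0.03613972 -1.18325764]
[0.443 0.158 0.118] 84 [0.517 0.17  0.117] 97 
[0.46  0.045 0.118] 79 [0.46  0.045 0.118] 82 
[ 0.551 -0.057  0.118] 98 [ 0.551 -0.057  0.118] 91 
[ 0.495 -0.182  0.118] 87 [ 0.568 -0.171  0.118] 97
```

View pics/t2z.png

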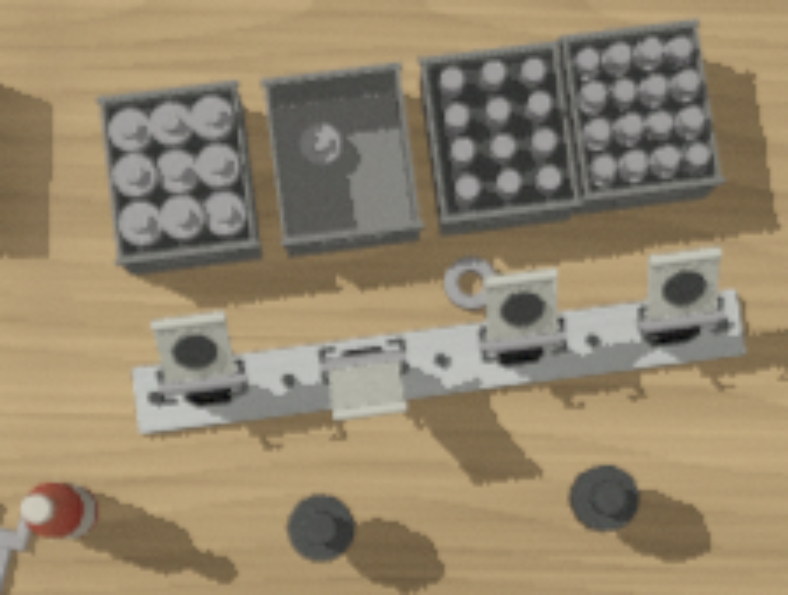

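View pics/s2.png

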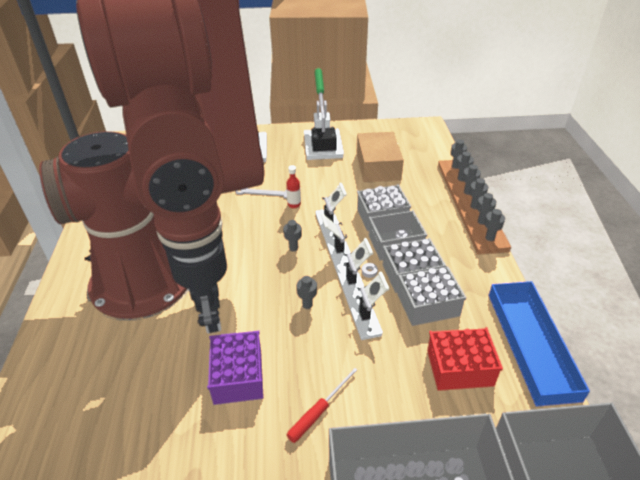

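Discs show at tags 1, 3 and 4 (crop px 195,350; 522,310; 685,287). Tag 2 (367,385), in front of the nearly empty bin, is plain and leans to the robot. Nothing else moved.

```bash
python3 -c "
from rig import *
job_done(); print(read_time())"
```

```text
the job is handed in; nothing more can be done
the job is handed in; nothing more can be done
```

The tags now match the bins, and the job was handed in at about 19 s on the robot's clock. With the gripper closed, I pushed the two wrong tags past upright, the leftmost and the rightmost as seen from the robot. They fell to the FULL side, and the tool force I read after each push was under about 2 N.

- **Full bins:** the last top view and depth readings show all three of their tags leaning towards the bin with the disc face up. The third from the left was already right, so I did not touch it.
- **Nearly empty bin:** its tag, second from the left, still leans towards the robot with the plain face up, in the same place as before.
- **Rest of the bench:** the bins, shafts, bearing and bottle look unmoved in the before and after top views, and the arm stood clear of everything.

No check failed or disagreed.

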